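# Sort two clamp spindles by thread pitch on sloping thread gauges

### The arm

A 7-joint arm with a two-finger parallel gripper is mounted at the origin on the work surface. World frame = base frame: x ahead of the robot, y to its left, z up, the work surface at z = 0. Lengths are in m, angles in rad, forces in N, time in s.
With the tool pointing down it reaches from about 0.425 to 1.025 m from the base axis. Payload 9.4 kg.
Tool frame: the origin (TCP) lies at the very end of the fingers, on their centre line; the grasp point (between the pads) lies 19 mm behind it; z points along the fingers, y is the line along which they close (so a half turn about z gives the same grasp; the last joint's range is limited). The gripper opens to 93 mm and grips with 3 to 60 N. Pads are 15 mm wide; open, the fingers measure 128 mm over their backs; the gripper's body (75 mm by 188 mm) begins 65 mm behind the grasp point.
Start: joints at [-1.397, 0.599, -0.003, 1.599, 0.002, 0.943, -0.08], TCP at [0.18, 0.702, 0.219] pointing down, gripper open.
Joint ranges: [-2.57, 2.57], [-0.35, 1.97], [-1.29, 1.29], [0.11, 2.56], [-1.05, 4.19], [0.11, 1.86], [-2.63, 2.63]. Speed limits (rad/s): [2.22, 2.22, 3.01, 3.01, 3.14, 3.14, 3.14].

### API

Orientations are given as a 3x3 rotation matrix whose columns are the frame's x, y, z axes.
In Python, from cell import sense, read_camera, camera_params, close_job gives the robot as it stands.
- The arm moves only by the tool send_rows, never from a script. Its argument "increments" is a list that holds one entry, the list of rows, each a list of 5 numbers: the opening, from 0 (shut) to 1 (fully open), then the shift along the tool's x, y, z in m, then the turn about the tool's z in degrees. A call has 1 to 12 rows; each row shifts and turns the commanded pose from where the row before left it, along the tool's axes as they then stand; what a row does not reach is not made up. A row lasts 1/12 s, in which the tool goes at most 41.7 mm and 7.16 degrees, less where a joint would pass 70% of its speed; a pose out of reach is approached as far as the arm can. A call with a gripper value outside its range is refused whole. The fingers move at their own pace and stop on an object; the grip force is fixed at half the most. Time passes only in rows, so rows that do not move let the fingers close. It gives the time, the measured TCP pose, the force, the opening and the grip force at its end, in the units of the state.
- sense(): the state, without advancing time (a new reading comes with each control period).
- read_camera(name): name is "scene" or "side" or "wrist"; returns the picture (384x512x3 uint8, red, green, blue); there is no depth.
- camera_params(name): a dict with "fx", "fy", "cx", "cy" (pixels), "k1" (the pictures are not rectified: a ray, as slopes to the right and down, at radius r is drawn at 1 + k1 r^2 times it, then the intrinsics apply), "R" (3x3) and "t" (3): a world point X has camera coordinates R X + t; the wrist camera has in their place "mount" (4x4, takes a point from camera to tool coordinates, whose origin is the TCP and whose axes are the flange's). Camera axes: x right, y down, z forward; pixel columns grow to the right and rows downward; lengths in m; the calibration is good to about 2 mm. A picture is of the moment at which its call begins: read the wrist's pose just before it. camera_params takes no time and is no camera call.
- close_job(): hands the job in; it is judged then, once.
The state is a dict: "time_s": time; "joint_pos": joint angles; "joint_vel": joint speeds; "joint_torque": joint torques, N m; "tcp_pos": TCP position; "eef_rot": TCP orientation; "wrist_force": force on the tool from outside, world axes, zero at the start; "ft_torque": the same for the moment, N m; "finger_gap": finger opening in m; "gripper_force": force on a finger pad.
Only numpy, scipy, OpenCV 4.12 (cv2) and the standard library are available. Lean on these libraries where they do the work, as an engineer would, in place of code of your own. Each camera call takes 0.05 s, during which the arm holds its last target. There are 200 camera calls.

### The job

Sort the two threaded clamp spindles by thread pitch: lay each one on the sloping notched gauge that matches its thread (the widely spaced thread on the red gauge, the close thread on the blue one), hex head uphill, with its thread about centred over the gauge and sunk fully into the notches, and leave it lying there. Lay them down, do not let them drop, and leave everything else on the bench where it is.

Things in the scene. Friction and masses are not known exactly. Their poses are not given: they have to be found in the camera images.
- coarse_mid (a point): middle of the coarse spindle's thread, on its axis, which lies 16 mm above the bench at the start. Thread 30 mm over the crests, from -50 to +50 mm along the axis from here, pitch 10 mm: bright crests 3 mm wide at 0, +-10 ... +-40 mm, dark grooves of 19 mm diameter; plain rings, so how it is rolled does not matter
- coarse_head (a point): middle of the coarse spindle's hex head, on the axis, 62 mm from coarse_mid; the head is 32 mm across flats and runs from +50 to +74 mm
- coarse: the coarse clamp spindle: an oiled, slippery (friction 0.3) steel screw 169 mm long, about 0.5 kg, thread in the middle, hex head at +x, plain 19 mm journal at -x (-50 to -85 mm) ending in a 32 mm pressure pad (-85 to -95 mm). x along its axis towards the head; origin 16 mm under coarse_mid, where it balances within 4 mm. At the start it lies on the bench, head away from the robot within 35 degrees
- gauge_coarse: the coarse gauge, a notched steel bar 64 mm long, sloping 30 degrees, on a red casting: a shallow V (flanks 30 degrees) crossed by six ribs 4.4 mm wide and 4.6 mm high, 10 mm apart. Origin: where the axis of its spindle lies when fully seated with the thread's middle over the bar's middle, 100 mm above the bench; x up the slope, away from the robot, z square to the slope, y level
- stand_coarse: red casting that carries the coarse gauge, screwed down: base 130 x 90 x 12 mm, origin on the bench under the gauge's origin. The bar and its foot stay within 11 mm either side of the spindle's axis down to 45 mm below it, so fingers pass. Let go in step or up to 3 mm uphill of it, a spindle slips down into the notches; over 2 mm downhill, or of the wrong pitch, it may hang 4 mm proud. It also fits one pitch up or down
- fine_mid (a point): middle of the fine spindle's thread, on its axis, which lies 16 mm above the bench at the start. Thread 30 mm over the crests, from -50 to +50 mm along the axis from here, pitch 6 mm: bright crests 1.6 mm wide at +-3, +-9 ... +-45 mm, dark grooves of 23 mm diameter; plain rings, so how it is rolled does not matter
- fine_head (a point): middle of the fine spindle's hex head, on the axis, 62 mm from fine_mid; the head is 32 mm across flats and runs from +50 to +74 mm
- fine: the fine clamp spindle: an oiled, slippery (friction 0.3) steel screw 169 mm long, about 0.58 kg, thread in the middle, hex head at +x, plain 19 mm journal at -x (-50 to -85 mm) ending in a 32 mm pressure pad (-85 to -95 mm). x along its axis towards the head; origin 16 mm under fine_mid, where it balances within 4 mm. At the start it lies on the bench, head away from the robot within 35 degrees
- gauge_fine: the fine gauge, a notched steel bar 64 mm long, sloping 30 degrees, on a blue casting: a shallow V (flanks 30 degrees) crossed by nine ribs 2.5 mm wide and 2.8 mm high, 6 mm apart. Origin: where the axis of its spindle lies when fully seated with the thread's middle over the bar's middle, 100 mm above the bench; x up the slope, away from the robot, z square to the slope, y level
- stand_fine: blue casting that carries the fine gauge, screwed down: base 130 x 90 x 12 mm, origin on the bench under the gauge's origin. The bar and its foot stay within 11 mm either side of the spindle's axis down to 45 mm below it, so fingers pass. Let go in step or up to 2 mm uphill of it, a spindle slips down into the notches; over 1 mm downhill, or of the wrong pitch, it may hang 2.5 mm proud. It also fits one pitch up or down
- blank: unthreaded spindle blank: bright smooth 30 mm bar with the same hex head, journal and pad, 169 mm long, lying beyond the threaded ones; leave it alone. Origin under its middle
- nut: loose brass hex nut, 53 mm over corners, 24 mm high, lying flat; leave it alone. Origin under its centre
- hammer: hammer with a light wooden handle, 260 mm long, lying on the bench; leave it alone. Origin under its middle, x from handle to head
- wrench: steel spanner 200 mm long, 8 mm thick, lying on the bench; leave it alone. Origin under its middle
- brush: flat brush with a wooden handle, 190 mm long, 20 mm high; leave it alone. Origin under its middle
- oil: green oil bottle with a red cap, 64 mm across, 170 mm tall, standing; leave it alone. Origin under its centre
- saw: piercing saw with a wooden handle and a steel bow 290 mm by 110 mm, lying flat, 25 mm high; leave it alone. Origin under the blade end of the handle
- block: steel bench block on a dark wooden base, 100 mm square, 50 mm high; leave it alone. Origin under its centre
Mind the look-alikes: they are no part of the job. What is shaped like the fine but orange is not meant.

How it is judged:
By the outcome, as a careful person would: the job done as asked, in the order asked, and still so for the second after the job is handed in, with the robot touching nothing.
It also fails if it takes over 56 s, if anything falls off the work surface, if the arm or the gripper's body presses on something with over 40 N, if the wrist force passes 120 N, or if a joint passes its speed limit or range.

## Working session

There is one attempt and no reset: what is moved stays moved. The work goes in short steps, Python scripts to look and compute and a tool call to move; the robot and the scene stay as the last step left them, time stands still between calls to the robot, and variables do not carry over. Pictures are saved under pics/ and viewed, at most 10 in all, crops included, and the job is handed in when it is done.

Besides the shell and the picture viewer there is one more tool, called after "Request:" by a JSON object that holds its "op" and its "data", one argument or row to a line. send_rows: Moves the arm, as the interface text tells. Its arguments: {"type":"object","properties":{"increments":{"type":"array"}},"required":["increments"]}

```bash
ls; mkdir -p pics; python3 - <<'E'
from cell import *
import cv2
s=sense();print(s)
for n in ["scene","side"]:
    im=read_camera(n);cv2.imwrite(f"pics/{n}0.png",cv2.resize(im[:,:,::-1],(800,600),interpolation=cv2.INTER_CUBIC))
    print(n,camera_params(n))
print(camera_params("wrist"))
E
```

```text
pics
{'time_s': 0.0, 'joint_pos': array([-1.39671312,  0.6001156 , -0.00253944,  1.60010778,  0.00179043,
        0.94289505, -0.07979278]), 'joint_vel': array([-0.00162341, -0.00106542, -0.00040961,  0.00137833, -0.00269019,
        0.00106709, -0.00074583]), 'joint_torque': array([-1.37465035e-03, -7.65085530e+01,  1.49687279e+00, -2.52357495e+01,
       -5.24409022e-02,  1.68166979e-02,  1.47438550e-04]), 'tcp_pos': array([0.17981633, 0.70185509, 0.21777479]), 'eef_rot': array([[-9.68732499e-01,  2.48107406e-01, -2.46135826e-04],
       [ 2.48107491e-01,  9.68731341e-01, -1.50356420e-03],
       [-1.34605925e-04, -1.51761965e-03, -9.99998839e-01]]), 'wrist_force': array([ 0.45911156,  0.49029114, -0.21277476]), 'ft_torque': array([-0.03022778,  0.03240284,  0.01867385]), 'gripper_force': 0.0, 'finger_gap': 0.0927982276067178}
scene {'fx': 363.928041563227, 'fy': 363.928041563227, 'cx': 258.44150078864834, 'cy': 192.98644069224193, 'k1': -0.015990256963717038, 'R': array([[ 0.85898702,  0.51165564, -0.01870322],
       [ 0.34070725, -0.59849663, -0.72506576],
       [-0.3821778 ,  
[... 200 characters left out ...]
06435723283626, 'R': array([[-0.73660523, -0.67612316,  0.01643777],
       [-0.47064656,  0.49499067, -0.73039445],
       [ 0.48570006, -0.54574876, -0.68282775]]), 't': array([0.34234306, 0.29483522, 1.44573857])}
{'fx': 345.78485155281356, 'fy': 345.78485155281356, 'cx': 255.16210432999213, 'cy': 198.32714273528967, 'k1': -0.02343730601626817, 'mount': array([[-2.20231033e-04, -9.59814188e-01, -2.80636197e-01,
         7.85088457e-02],
       [ 9.99999919e-01, -1.17112686e-04, -3.84214862e-04,
         3.52019986e-04],
       [ 3.35908817e-04, -2.80636259e-01,  9.59814137e-01,
        -1.66557512e-01],
       [ 0.00000000e+00,  0.00000000e+00,  0.00000000e+00,
         1.00000000e+00]])}
```

View pics/scene0.png

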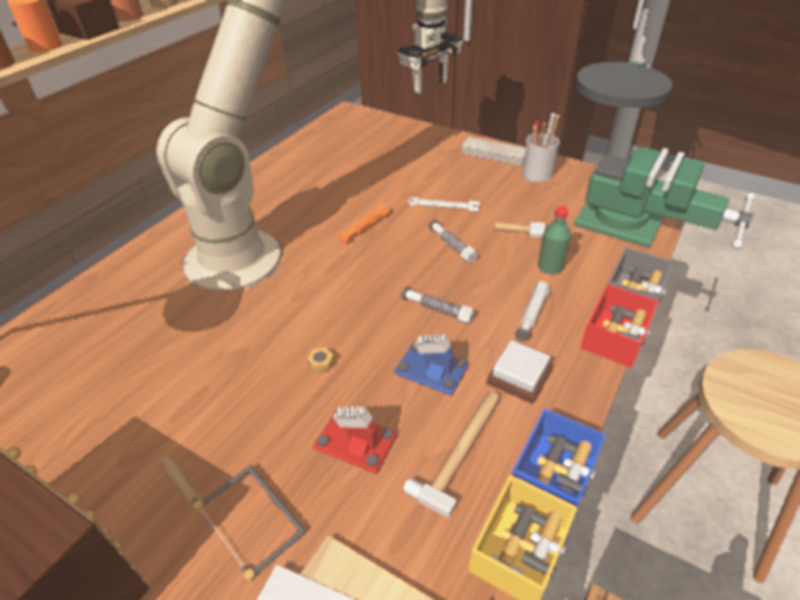

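View pics/side0.png

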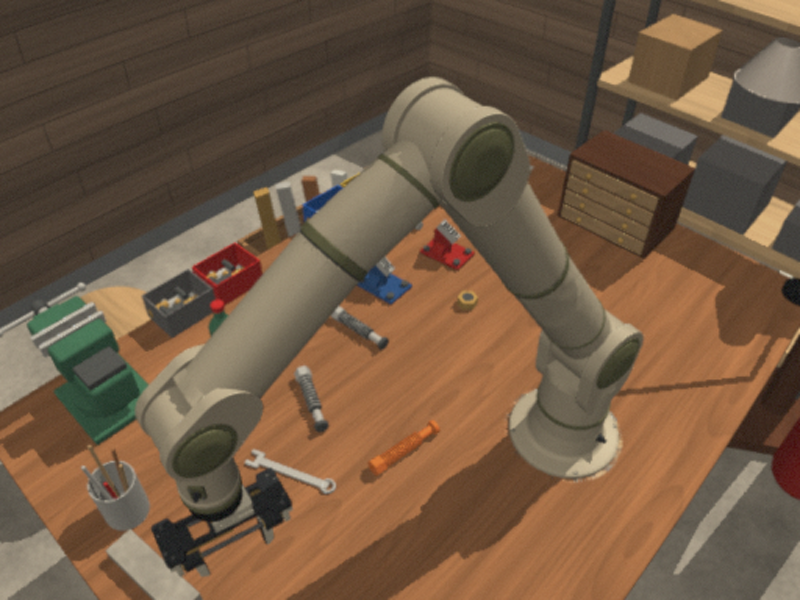

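The scene view shows two threaded spindles at about (453,240) and (438,305), with the blank at (533,308). The blue gauge is at (432,347), the red at (352,417), and the orange look-alike at (366,222). I'll compute rough positions from these.

```bash
cat > h.py <<'E'
from cell import *
import cv2, numpy as np
def cam(n,s=None):
    p=camera_params(n); K=np.array([[p['fx'],0,p['cx']],[0,p['fy'],p['cy']],[0,0,1.]])
    if n=='wrist':
        M=np.array(p['mount']); T=np.eye(4); T[:3,:3]=s['eef_rot']; T[:3,3]=s['tcp_pos']
        W=T@M; R=W[:3,:3].T; t=-R@W[:3,3]
    else: R=np.array(p['R']); t=np.array(p['t'])
    return K,np.array([p['k1'],0,0,0.]),R,t
def ray(c,u,v):
    K,d,R,t=c; q=cv2.undistortPoints(np.array([[[u,v]]],float),K,d)[0,0]
    return -R.T@t, R.T@np.array([q[0],q[1],1.])
def onplane(c,u,v,z):
    o,r=ray(c,u,v); return o+r*(z-o[2])/r[2]
def proj(c,X):
    K,d,R,t=c; return cv2.projectPoints(np.array(X,float).reshape(-1,1,3),cv2.Rodrigues(R)[0],t,K,d)[0][:,0]
def snap(name):
    s=sense(); im=read_camera('wrist'); np.savez(f'pics/{name}.npz',im=im,eef_rot=s['eef_rot'],tcp_pos=s['tcp_pos']); 
    cv2.imwrite(f'pics/{name}.png',cv2.resize(im[:,:,::-1],(800,600),interpolation=cv2.INTER_CUBIC)); print(s['time_s'],s['tcp_pos'].round(4))
def load(name):
    s=np.load(f'pics/{name}.npz'); return s['im'],cam('wrist',s)
E
python3 - <<'E'
from h import *
c=cam('scene')
for n,u,v,z in [('A head',470,255,.016),('A tail',433,225,.016),('B head',466,313,.016),('B tail',406,294,.016),('blue',432,347,.09),('blue base',432,367,.012),('red',352,417,.09),('red base',355,443,.012),('blank h',524,330,.016),('blank',543,287,.016),('oil',552,265,.0),('oilcap',561,212,.17),('orange',366,222,.016)]:
    print(n,onplane(c,u*.64,v*.64,z).round(3))
E
```

```text
A head [0.527 0.287 0.016]
A tail [0.387 0.353 0.016]
B head [0.609 0.099 0.016]
B tail [0.461 0.087 0.016]
blue [ 0.623 -0.085  0.09 ]
blue base [ 0.616 -0.071  0.012]
red [ 0.581 -0.295  0.09 ]
red base [ 0.581 -0.297  0.012]
blank h [0.739 0.114 0.016]
blank [0.725 0.264 0.016]
oil [0.711 0.37  0.   ]
oilcap [0.712 0.348 0.17 ]
orange [0.225 0.277 0.016]
```

Request:
{"op": "send_rows", "data": {
  "increments": [
    [[1, -0.03, -0.0256, -0.0057, 0], [1, -0.03, -0.0256, -0.0057, 0], [1, -0.03, -0.0256, -0.0057, 0], [1, -0.03, -0.0256, -0.0057, 0], [1, -0.03, -0.0256, -0.0057, 0], [1, -0.03, -0.0256, -0.0057, 0], [1, -0.03, -0.0256, -0.0057, 0], [1, -0.03, -0.0256, -0.0057, 0], [1, -0.03, -0.0256, -0.0057, 0], [1, -0.03, -0.0256, -0.0057, 0], [1, -0.03, -0.0256, -0.0057, 0], [1, -0.03, -0.0256, -0.0057, 0]]
  ]
}}

```text
time_s: 1.1
tcp_pos: [0.4531, 0.3135, 0.2872]
eef_rot: [[-0.969, 0.248, -0.0], [0.248, 0.969, -0.0], [0.0, -0.0, -1.0]]
wrist_force: [0.1, 0.3, -0.2]
finger_gap: 0.0928
gripper_force: 0.0
```

Request:
{"op": "send_rows", "data": {
  "increments": [
    [[1, -0.03, -0.0256, -0.0057, 5], [1, -0.03, -0.0256, -0.0057, 5], [1, 0, 0, 0, 0], [1, 0, 0, 0, 0]]
  ]
}}

```text
time_s: 1.43
tcp_pos: [0.4961, 0.2467, 0.2986]
eef_rot: [[-0.909, 0.417, 0.001], [0.417, 0.909, -0.0], [-0.001, -0.0, -1.0]]
wrist_force: [-0.4, 0.2, -0.7]
finger_gap: 0.0931
gripper_force: 0.0
```

```bash
python3 -c "
from h import *
snap('w1'); print(sense()['eef_rot'].round(3), sense()['joint_pos'].round(2))"
```

```text
1.4333 [0.4961 0.2467 0.2986]
[[-0.911  0.413 -0.   ]
 [ 0.413  0.911 -0.   ]
 [ 0.    -0.    -1.   ]] [-0.65  0.31  0.11  1.91 -0.04  0.93  0.62]
```

View pics/w1.png

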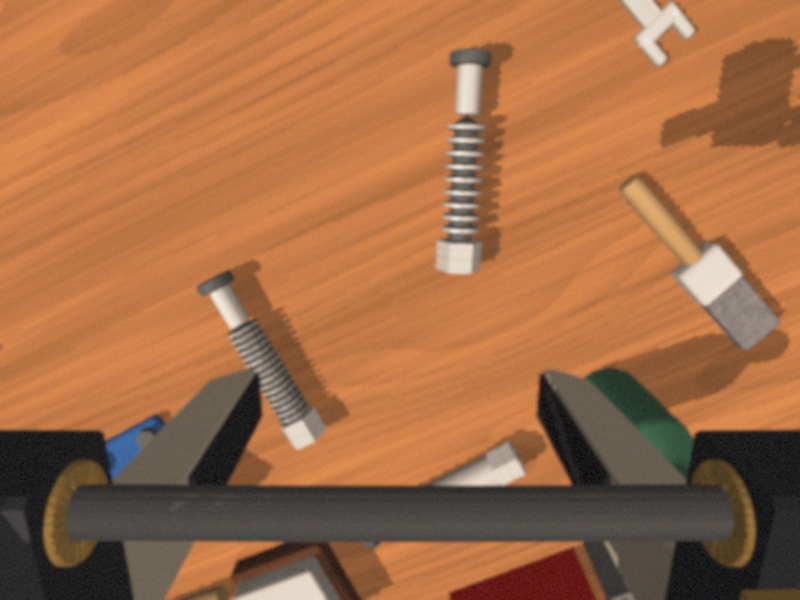

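The wrist view shows the coarse spindle with its pad at (470,56) and head at (459,256), and the fine spindle with its pad at (216,282) and head at (304,428). I'll refine both using the crest profiles.

```bash
python3 - <<'E'
from h import *
from scipy.signal import find_peaks
im,c=load('w1'); g=im.mean(2).astype(np.float32)
for n,tail,head in [('coarse',(468,90),(460,250)),('fine',(229,305),(300,420))]:
    p0=onplane(c,*(np.array(tail)*.64),.031); p1=onplane(c,*(np.array(head)*.64),.031)
    d=(p1-p0)/np.linalg.norm(p1-p0); nrm=np.array([-d[1],d[0],0])
    S=np.arange(-.02,.16,.0005)
    def prof(off): 
        q=proj(c,[p0+d*s+nrm*off for s in S]).astype(np.float32); return cv2.remap(g,q[:,0],q[:,1],cv2.INTER_LINEAR).astype(float) if 0 else cv2.remap(g,q[:,:1],q[:,1:],cv2.INTER_CUBIC)[:,0]
    # rectified top-view crop
    L=np.arange(-.03,.03,.0005)
    q=proj(c,[p0+d*s+nrm*l+[0,0,-.015] for l in L for s in S]).astype(np.float32).reshape(len(L),len(S),2)
    crop=cv2.remap(im,q[...,0],q[...,1],cv2.INTER_CUBIC)
    cv2.imwrite(f'pics/rect_{n}.png',cv2.resize(crop[:,:,::-1],None,fx=2,fy=2))
    P=np.mean([prof(o) for o in (-.003,0,.003)],0); k,_=find_peaks(P,prominence=6)
    print(n,p0.round(4),'yaw',np.degrees(np.arctan2(d[1],d[0])).round(2)); print([(round(S[i]*1000,1),int(P[i])) for i in k])
a=cv2.imread('pics/rect_coarse.png');b=cv2.imread('pics/rect_fine.png');cv2.imwrite('pics/rect.png',np.vstack([a,b]))
E
```

```text
coarse [0.4056 0.3456 0.031 ] yaw -25.74
[(np.float64(11.0), 216), (np.float64(25.5), 202), (np.float64(36.0), 206), (np.float64(45.5), 203), (np.float64(55.5), 205), (np.float64(65.5), 199), (np.float64(76.0), 203), (np.float64(85.5), 201), (np.float64(95.5), 202), (np.float64(105.5), 202), (np.float64(124.0), 218)]
fine [0.4772 0.0992 0.031 ] yaw 2.2
[(np.float64(-9.0), 187), (np.float64(24.0), 130), (np.float64(30.0), 128), (np.float64(36.0), 129), (np.float64(42.0), 131), (np.float64(48.0), 133), (np.float64(54.0), 133), (np.float64(60.0), 127), (np.float64(66.0), 130), (np.float64(72.0), 134), (np.float64(78.0), 129), (np.float64(84.0), 131), (np.float64(90.0), 127), (np.float64(96.0), 124), (np.float64(101.5), 128), (np.float64(108.0), 126), (np.float64(114.0), 126), (np.float64(122.0), 188)]
```

View pics/rect.png

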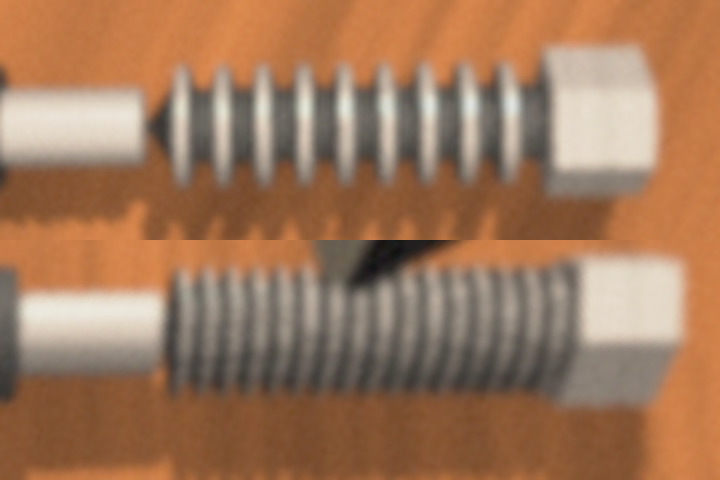

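Both lengths agree: the coarse spindle has 9 crests 10 mm apart, and the fine one has 16 crests 6 mm apart. That puts coarse_mid at about (0.465, 0.318) with yaw -25.7°, and fine_mid at about (0.5465, 0.0944) with yaw 2.2°. Next I'll look at the gauges.

Request:
{"op": "send_rows", "data": {
  "increments": [
    [[1, -0.0226, -0.0288, -0.0017, 0], [1, -0.0226, -0.0288, -0.0017, 0], [1, -0.0226, -0.0288, -0.0017, 0], [1, -0.0226, -0.0288, -0.0017, 0], [1, -0.0226, -0.0288, -0.0017, 0], [1, -0.0226, -0.0288, -0.0017, 0], [1, -0.0226, -0.0288, -0.0017, 0], [1, -0.0226, -0.0288, -0.0017, 0], [1, -0.0226, -0.0288, -0.0017, 0], [1, -0.0226, -0.0288, -0.0017, 0], [1, -0.0226, -0.0288, -0.0017, 0], [1, -0.0226, -0.0288, -0.0017, 0]]
  ]
}}

```text
time_s: 2.48
tcp_pos: [0.6, -0.177, 0.3184]
eef_rot: [[-0.913, 0.409, -0.001], [0.409, 0.913, 0.001], [0.001, 0.001, -1.0]]
wrist_force: [0.5, -0.5, 0.3]
finger_gap: 0.0927
gripper_force: 0.0
```

Request:
{"op": "send_rows", "data": {
  "increments": [
    [[1, 0, 0, 0, -6.1], [1, 0, 0, 0, -6.1], [1, 0, 0, 0, -6.1], [1, 0, 0, 0, -6.1], [1, 0, 0, 0, 0], [1, 0, 0, 0, 0]]
  ]
}}

```text
time_s: 2.98
tcp_pos: [0.5996, -0.1761, 0.3184]
eef_rot: [[-1.0, 0.0, -0.001], [0.0, 1.0, 0.001], [0.001, 0.001, -1.0]]
wrist_force: [0.0, -0.2, 0.2]
finger_gap: 0.0929
gripper_force: 0.0
```

```bash
python3 -c "
from h import *
snap('w2'); print(sense()['eef_rot'].round(3), sense()['joint_pos'].round(2))"
```

```text
2.9833 [ 0.5996 -0.1761  0.3184]
[[-1.     0.001 -0.   ]
 [ 0.001  1.     0.001]
 [ 0.     0.001 -1.   ]] [ 0.09  0.38  0.15  1.73 -0.06  1.03  1.83]
```

View pics/w2.png

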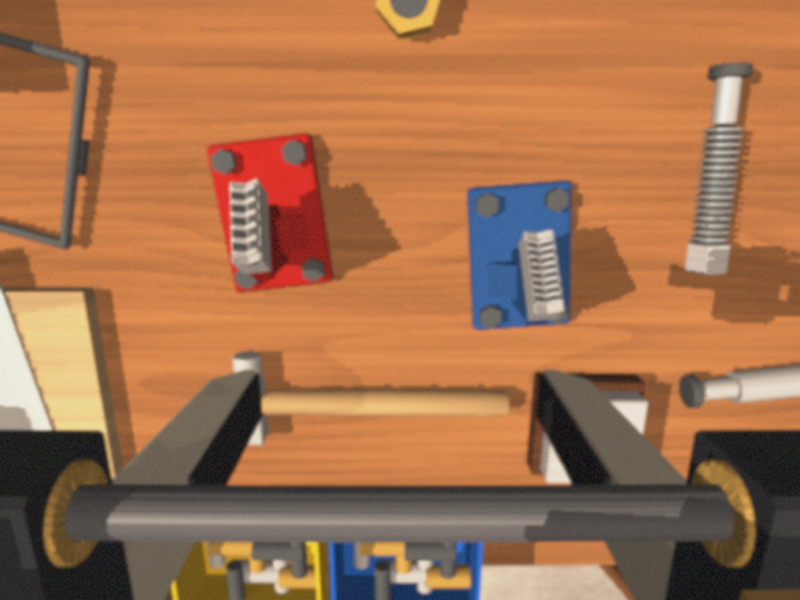

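The red base corners are at about (208,148), (309,134), (332,276) and (238,291). The blue ones are at about (469,188), (571,181), (571,323) and (474,328). Next I'll fit the frames, rectify the bars and look at the ribs.

```bash
python3 - <<'E'
from h import *
from scipy.optimize import least_squares
im,c=load('w2')
out=[]
G={}
for n,cs in [('red',[(208,148),(309,134),(332,276),(238,291)]),('blue',[(469,188),(571,181),(571,323),(474,328)])]:
    W=np.array([onplane(c,u*.64,v*.64,.012)[:2] for u,v in cs])
    print(n,'sides mm',[round(1000*np.linalg.norm(W[i]-W[(i+1)%4]),1) for i in range(4)])
    M=np.array([(-.065,.045),(-.065,-.045),(.065,-.045),(.065,.045)])
    # image: left = +y or -y? choose by fit
    best=None
    for sg in (1,-1):
        MM=M*[1,sg]
        f=lambda p:(np.c_[MM[:,0]*np.cos(p[2])-MM[:,1]*np.sin(p[2])+p[0],MM[:,0]*np.sin(p[2])+MM[:,1]*np.cos(p[2])+p[1]]-W).ravel()
        r=least_squares(f,[*W.mean(0),0])
        if best is None or r.cost<best.cost: best=r
    x,y,a=best.x; print(n,best.x[:2].round(4),np.degrees(a).round(2),'res mm',(best.fun*1000).round(1)); G[n]=best.x
    ca,sa=np.cos(a),np.sin(a); s,k=.5,np.sqrt(3)/2
    ex=np.array([ca*k,sa*k,s]); ey=np.array([-sa,ca,0]); ez=np.cross(ex,ey)
    X=np.arange(-.05,.05,.0005); Y=np.arange(-.03,.03,.0005); o=np.array([x,y,.1])
    q=proj(c,[o+ex*u+ey*v-ez*.012 for v in Y for u in X]).astype(np.float32).reshape(len(Y),len(X),2)
    crop=cv2.remap(im,q[...,0],q[...,1],cv2.INTER_CUBIC)
    big=cv2.resize(crop[:,:,::-1],None,fx=3.5,fy=3.5,interpolation=cv2.INTER_CUBIC).copy()
    for mm in range(-50,50,10): cv2.line(big,(int((mm+50)*7),0),(int((mm+50)*7),12),(0,255,0) if mm else (0,255,255),1)
    cv2.line(big,(0,210),(15,210),(0,255,255),1)
    out.append(big)
cv2.imwrite('pics/g.png',cv2.resize(np.vstack(out),None,fx=.7,fy=.7,interpolation=cv2.INTER_AREA)); np.save('G.npy',[G['red'],G['blue']])
E
```

```text
red sides mm [np.float64(86.4), np.float64(122.3), np.float64(86.7), np.float64(125.2)]
red [ 0.5731 -0.2857] 7.42 res mm [-2.7 -2.6 -3.4  0.9  4.1  2.6  2.  -1. ]
blue sides mm [np.float64(87.4), np.float64(128.0), np.float64(89.4), np.float64(126.5)]
blue [ 0.6109 -0.0667] 4.22 res mm [-1.1 -1.  -1.7  1.6  0.5 -0.   2.3 -0.5]
```

View pics/g.png

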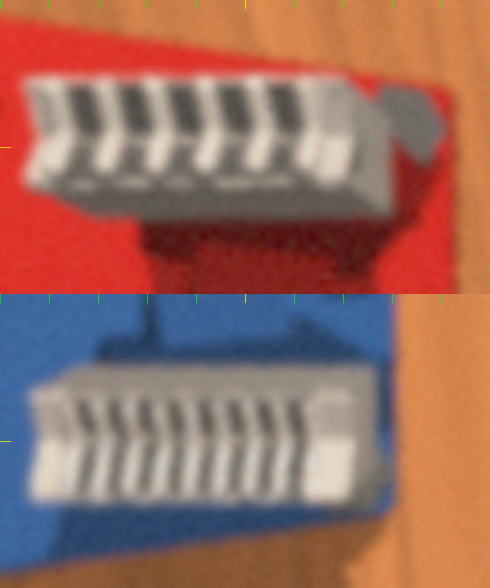

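The rectified crops show the red ribs, with 5 dark notches centred at px 185, and the blue ribs, with 8 dark notches centred at px 193. So the bar centres sit about 10 mm nearer the robot than the base centres. I'll refine this with a small render-and-fit of the rib pattern.

```bash
cat > fit.py <<'E'
from h import *
from scipy.optimize import minimize
T30=np.tan(np.pi/6)
def frame(p):
    ca,sa=np.cos(p[2]),np.sin(p[2]); k=np.sqrt(3)/2
    ex=np.array([ca*k,sa*k,.5]); ey=np.array([-sa,ca,0]); return np.c_[ex,ey,np.cross(ex,ey)],np.array([p[0],p[1],.1])
def cost(p,im,c,ribs,w,h,show=0):
    F,o=frame(p); C,_=ray(c,0,0); q=proj(c,[o+F@[x,y,-.014] for x in(-.027,.027) for y in(-.009,.009)])
    u0,v0=np.floor(q.min(0)).astype(int); u1,v1=np.ceil(q.max(0)).astype(int)
    S=3; us=u0+(np.arange((u1-u0)*S)+.5)/S-.5; vs=v0+(np.arange((v1-v0)*S)+.5)/S-.5
    U,V=np.meshgrid(us,vs); K,d,R,t=c
    n=cv2.undistortPoints(np.c_[U.ravel(),V.ravel()].reshape(-1,1,2).astype(float),K,d)[:,0]
    D=np.c_[n,np.ones(len(n))]@R@F; O=F.T@(C-o)
    cls=np.full(len(n),-1); inside=np.zeros(len(n),bool)
    for z in np.arange(-.004,-.018,-.0002):
        P=O+D*((z-O[2])/D[:,2])[:,None]; x,y=P[:,0],P[:,1]
        fl=-.015/np.cos(np.pi/6)+abs(y)*T30; rib=(abs(x[:,None]-ribs).min(1)<w/2); H=fl+h*rib/np.cos(np.pi/6)
        hit=(cls<0)&(z<=H)&(abs(y)<.011); wall=rib&(z<H-.0006)
        cls[hit]=(np.where(wall,2,np.where(rib,0,1))+3*(y>0))[hit]; inside|=hit&(abs(x)<.027)&(abs(y)<.009)
    sh=(v1-v0,S,u1-u0,S); f=np.stack([(cls==k).reshape(sh).mean((1,3)).ravel() for k in range(6)],1)
    f=np.stack([cv2.GaussianBlur(f[:,k].reshape(v1-v0,u1-u0),(0,0),.7).ravel() for k in range(6)],1)
    m=inside.reshape(sh).mean((1,3)).ravel()>.9
    b=im[v0:v1,u0:u1].mean(2).ravel()[m]; A=f[m]; s=np.linalg.lstsq(A,b,rcond=None)[0]; r=b-A@s
    if show: print(s.round(0),m.sum())
    return r.var()/b.var()
RIB={'red':((np.arange(6)-2.5)*.01,.0044,.0046),'blue':((np.arange(9)-4)*.006,.0025,.0028)}
def fit(n,im,c,p0,yw=True):
    best=None
    for dx in (-.002,0,.002):
        for dy in (-.0015,.0015):
            x0=np.array(p0)+[dx,dy,0]; sim=np.vstack([x0,x0+[.001,0,0],x0+[0,.001,0],x0+[0,0,.015]])
            r=minimize(cost,x0,(im,c,*RIB[n]),method='Nelder-Mead',options=dict(initial_simplex=sim,maxiter=70,xatol=5e-5,fatol=1e-4))
            if best is None or r.fun<best.fun: best=r
    cost(best.x,im,c,*RIB[n],1); print(n,best.x[:2].round(4),np.degrees(best.x[2]).round(2),best.fun.round(3)); return best.x
E
python3 - <<'E'
from fit import *
im,c=load('w2'); G=np.load('G.npy'); R=[]
for n,g in zip(('red','blue'),G):
    R.append(fit(n,im,c,g-[.010*np.cos(g[2]),.010*np.sin(g[2])-(-.002 if n=='red' else 0),0]))
np.save('GF.npy',R)
E
```

```text
[177.  85.  91. 207. 110. 122.] 623
red [ 0.5629 -0.2892] 7.1 0.059
[148.  89. 197. 182. 113. 261.] 630
blue [ 0.5994 -0.0685] 3.84 0.216
```

Both fits are consistent: red has residual 0.06 and blue 0.22, and both bars are about 10.5-11.5 mm from the base centres. Next I'll grasp the coarse spindle 5 mm towards the head, at TCP (0.4695, 0.3159) and yaw 154.26°.

Request:
{"op": "send_rows", "data": {
  "increments": [
    [[1, 0.0093, 0.03514, 0.01, 0], [1, 0.0093, 0.03514, 0.01, 0], [1, 0.0093, 0.03514, 0.01, 0], [1, 0.0093, 0.03514, 0.01, 0], [1, 0.0093, 0.03514, 0.01, 0], [1, 0.0093, 0.03514, 0.01, 0], [1, 0.0093, 0.03514, 0.01, 0], [1, 0.0093, 0.03514, 0.01, 0], [1, 0.0093, 0.03514, 0.01, 0], [1, 0.0093, 0.03514, 0.01, 0], [1, 0.0093, 0.03514, 0.01, 0], [1, 0.0093, 0.03514, 0.01, 0]]
  ]
}}

```text
time_s: 4.03
tcp_pos: [0.4866, 0.2462, 0.1984]
eef_rot: [[-1.0, 0.002, 0.0], [0.002, 1.0, 0.0], [-0.0, 0.0, -1.0]]
wrist_force: [-0.5, 0.1, 0.1]
finger_gap: 0.0926
gripper_force: 0.0
```

Request:
{"op": "send_rows", "data": {
  "increments": [
    [[1, 0.0093, 0.03514, 0.01, 0], [1, 0.0093, 0.03514, 0.01, 0], [1, 0, 0, 0.02, 6.43], [1, 0, 0, 0.02, 6.43], [1, 0, 0, 0.02, 6.43], [1, 0, 0, 0.02, 6.43], [1, 0, 0, 0, 0], [1, 0, 0, 0, 0]]
  ]
}}

```text
time_s: 4.7
tcp_pos: [0.4681, 0.3145, 0.0982]
eef_rot: [[-0.902, 0.431, -0.001], [0.431, 0.902, -0.002], [0.001, -0.002, -1.0]]
wrist_force: [0.0, 0.9, -0.0]
finger_gap: 0.0932
gripper_force: 0.0
```

```bash
cat > go.py <<'E'
from h import *
def go(x,y,z,yaw):
    s=sense(); R=s['eef_rot']; d=R.T@(np.array([x,y,z])-s['tcp_pos'])
    a=np.degrees(np.arctan2(R[1,0],R[0,0])); print('tcp',s['tcp_pos'].round(4),'yaw',a.round(2),'need tool d',d.round(4),'turn',((a-yaw+180)%360-180).round(2), 't',s['time_s'].round(2),'F',s['wrist_force'].round(1),'gap',round(s['finger_gap'],4))
E
python3 -c "
from go import *
go(.4695,.3159,.002,154.26); snap('w3')"
```

```text
Traceback (most recent call last):
  File "go.py", line 4, in go
    a=np.degrees(np.arctan2(R[1,0],R[0,0])); print('tcp',s['tcp_pos'].round(4),'yaw',a.round(2),'need tool d',d.round(4),'turn',((a-yaw+180)%360-180).round(2), 't',s['time_s'].round(2),'F',s['wrist_force'].round(1),'gap',round(s['finger_gap'],4))
                                                                                                                                                                    ^^^^^^^^^^^^^^^^^
AttributeError: 'float' object has no attribute 'round'
```

```bash
sed -i "s/s\['time_s'\].round(2)/round(s['time_s'],2)/" go.py
cat > crest.py <<'E'
from h import *
from scipy.signal import find_peaks
def crest(name,mid,yaw,z=.031,half=.06,lat=True):
    im,c=load(name); g=im.mean(2).astype(np.float32); a=np.radians(yaw); d=np.array([np.cos(a),np.sin(a),0]); n=np.array([-d[1],d[0],0])
    S=np.arange(-half,half,.0005); L=np.arange(-.022,.022,.0005)
    def samp(zz,ls): 
        q=proj(c,[[mid[0],mid[1],zz]+d*s+n*l for l in ls for s in S]).astype(np.float32).reshape(len(ls),len(S),2); return cv2.remap(g,q[...,0],q[...,1],cv2.INTER_CUBIC)
    P=samp(z,(-.002,0,.002)).mean(0); k,_=find_peaks(P,prominence=6); print('crests mm',(S[k]*1000).round(1))
    Q=samp(z-.015,L); 
    for s0 in (-.03,0,.03):
        i=abs(S-s0)<.012; v=Q[:,i].std(1); j=np.where(v>.5*v.max())[0]; print('lat at',s0,'edges',L[j[0]]*1000,L[j[-1]]*1000)
E
python3 -c "
from go import *
from crest import crest
go(.4695,.3159,.002,154.26); snap('w3'); crest('w3',(.4650,.3181),-25.74)"
```

```text
tcp [0.4681 0.3145 0.0982] yaw 154.47 need tool d [-0.0007  0.0021  0.0962] turn 0.21 t 4.7 F [ 0.   0.9 -0. ] gap 0.0932
4.7 [0.4681 0.3145 0.0982]
crests mm [-39.5 -30.  -19.5  -9.5   0.   10.5  20.5  30.5  40.5]
lat at -0.03 edges -12.999999999999991 11.00000000000003
lat at 0 edges -13.999999999999991 12.000000000000032
lat at 0.03 edges -14.499999999999993 11.50000000000003
```

Request:
{"op": "send_rows", "data": {
  "increments": [
    [[1, -0.0008, 0.0014, 0.03, 0.2], [1, 0, 0, 0.03, 0], [1, 0, 0, 0.024, 0], [1, 0, 0, 0.008, 0], [1, 0, 0, 0.004, 0], [1, 0, 0, 0, 0], [0, 0, 0, 0, 0], [0, 0, 0, 0, 0], [0, 0, 0, 0, 0], [0, 0, 0, 0, 0], [0, 0, 0, 0, 0], [0, 0, 0, 0, 0]]
  ]
}}

```text
time_s: 5.75
tcp_pos: [0.4703, 0.3153, 0.0032]
eef_rot: [[-0.9, 0.436, 0.0], [0.436, 0.9, 0.0], [-0.0, 0.0, -1.0]]
wrist_force: [-0.9, 0.4, 0.2]
finger_gap: 0.0575
gripper_force: 0.0
```

Request:
{"op": "send_rows", "data": {
  "increments": [
    [[0, 0, 0, 0, 0], [0, 0, 0, 0, 0]]
  ]
}}

```text
time_s: 5.92
tcp_pos: [0.4703, 0.3151, 0.0029]
eef_rot: [[-0.9, 0.437, 0.0], [0.437, 0.9, -0.0], [-0.0, -0.0, -1.0]]
wrist_force: [-0.6, 0.9, -0.0]
finger_gap: 0.0445
gripper_force: 0.0
```

Request:
{"op": "send_rows", "data": {
  "increments": [
    [[0, 0, 0, 0, 0], [0, 0, 0, 0, 0], [0, 0, 0, 0, 0], [0, 0, 0, 0, 0], [0, 0, 0, 0, 0], [0, 0, 0, 0, 0]]
  ]
}}

```text
time_s: 6.42
tcp_pos: [0.4703, 0.3151, 0.0028]
eef_rot: [[-0.9, 0.437, -0.0], [0.437, 0.9, -0.0], [-0.0, -0.0, -1.0]]
wrist_force: [0.5, -0.4, -0.4]
finger_gap: 0.0287
gripper_force: 30.0
```

Request:
{"op": "send_rows", "data": {
  "increments": [
    [[0, 0, 0, -0.005, 0], [0, 0, 0, -0.01, 0], [0, 0, 0, -0.015, 0], [0, 0, 0, -0.02, 0], [0, 0, 0, -0.03, 0], [0, 0, 0, -0.03, 0], [0, 0, 0, -0.03, 0], [0, 0, 0, -0.02, 0], [0, 0, 0, -0.01, 0], [0, 0, 0, 0, 0]]
  ]
}}

```text
time_s: 7.25
tcp_pos: [0.4708, 0.3156, 0.1753]
eef_rot: [[-0.9, 0.437, 0.003], [0.437, 0.9, 0.002], [-0.001, 0.003, -1.0]]
wrist_force: [-0.0, 0.3, -6.4]
finger_gap: 0.0289
gripper_force: 30.0
```

```bash
python3 -c "
from go import *
go(.5629,-.2892,.172,187.1); snap('w4'); print(sense()['joint_pos'].round(2))"
```

```text
tcp [0.4708 0.3156 0.1753] yaw 154.11 need tool d [-0.3469 -0.5039  0.0021] turn -32.99 t 7.25 F [-0.   0.3 -6.4] gap 0.0289
7.25 [0.4708 0.3156 0.1753]
[-0.82  0.47  0.18  2.02 -0.14  0.66  0.57]
```

View pics/w4.png

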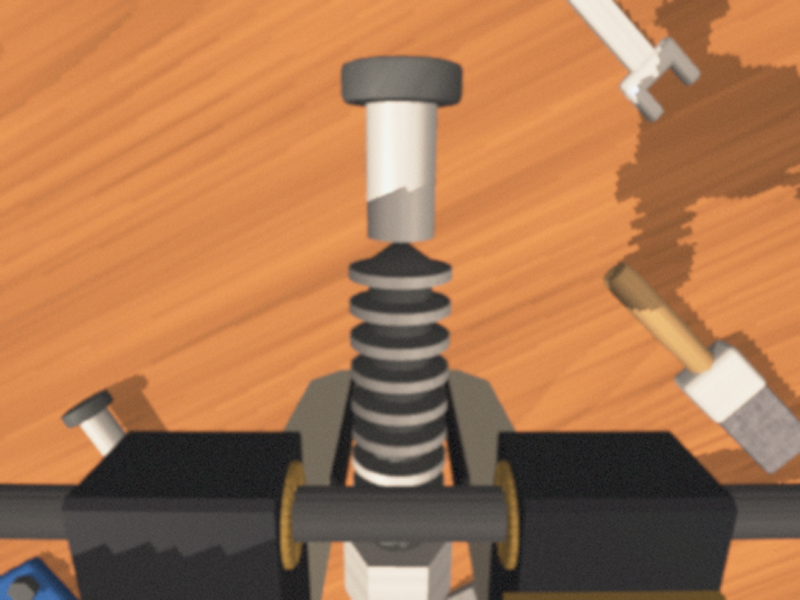

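The spindle is gripped, with its pad at (402,80), journal end at about row 238, and crest sides at rows 272, 303, 337, 371, 405 and 438. I'll fit the tilt from these rows.

```bash
cat > tilt.py <<'E'
from h import *
from scipy.optimize import least_squares
def tilt(pts,s=None,cam_=None):
    p=camera_params('wrist'); M=np.array(p['mount']); K=np.array([[p['fx'],0,p['cx']],[0,p['fy'],p['cy']],[0,0,1.]]); R=M[:3,:3].T; c=(K,np.array([p['k1'],0,0,0.]),R,-R@M[:3,3])
    s=np.array([a for a,_ in pts])/1000; v=np.array([b for _,b in pts])*.64
    X=lambda q:np.c_[(q[1]-s)*np.cos(q[0]),0*s,-.0132-(s-q[1])*np.sin(q[0])]
    r=least_squares(lambda q:proj(c,X(q))[:,1]-v,[0,.005]); print('tilt deg (head up +)',np.degrees(r.x[0]).round(1),'d mm',(r.x[1]*1000).round(2),'res px',r.fun.round(1))
E
python3 -c "
from tilt import *
tilt([(-40,272),(-30,303),(-20,337),(-10,371),(0,405),(10,438)]); tilt([(-85,98),(-50,238),(-40,272),(-30,303),(-20,337),(-10,371),(0,405),(10,438)])"
```

```text
tilt deg (head up +) 15.8 d mm 3.43 res px [ 1.6  2.2  0.9 -0.4 -1.8 -2.6]
tilt deg (head up +) -1.0 d mm 5.06 res px [ 5.9  0.3  0.6  2.   0.7 -1.4 -4.1 -7. ]
```

The row readings are too coarse to fit a tilt, but the spindle is close to horizontal. The plan is to carry it to the red gauge, rest the smooth head on the bar's upper end so it pivots to about 30° in the pads, and then lay it in along the slope normal.

Request:
{"op": "send_rows", "data": {
  "increments": [
    [[0, -0.0051, -0.0081, 0, 0], [0, -0.0102, -0.0162, 0, 0], [0, -0.0153, -0.0242, 0, 0], [0, -0.02044, -0.03232, 0, 0], [0, -0.02044, -0.03232, 0, 0], [0, -0.02044, -0.03232, 0, 0], [0, -0.02044, -0.03232, 0, 0], [0, -0.02044, -0.03232, 0, 0], [0, -0.02044, -0.03232, 0, 0], [0, -0.02044, -0.03232, 0, 0], [0, -0.02044, -0.03232, 0, 0], [0, -0.02044, -0.03232, 0, 0]]
  ]
}}

```text
time_s: 8.3
tcp_pos: [0.5134, -0.0864, 0.1711]
eef_rot: [[-0.899, 0.437, -0.003], [0.437, 0.899, -0.0], [0.003, -0.002, -1.0]]
wrist_force: [1.4, -0.7, -6.1]
finger_gap: 0.0284
gripper_force: 30.0
```

Request:
{"op": "send_rows", "data": {
  "increments": [
    [[0, -0.02044, -0.03232, 0, 0], [0, -0.02044, -0.03232, 0, 0], [0, -0.02044, -0.03232, 0, 0], [0, -0.02044, -0.03232, 0, 0], [0, -0.0153, -0.0242, 0, 0], [0, -0.0102, -0.0162, 0, 0], [0, -0.0051, -0.0081, 0, -2], [0, 0, 0, 0, -4], [0, 0, 0, 0, -6], [0, 0, 0, 0, -6], [0, 0, 0, 0, -6], [0, 0, 0, 0, -5]]
  ]
}}

```text
time_s: 9.3
tcp_pos: [0.5367, -0.293, 0.1704]
eef_rot: [[-0.998, -0.059, -0.004], [-0.059, 0.998, 0.002], [0.004, 0.002, -1.0]]
wrist_force: [-0.0, -0.7, -4.7]
finger_gap: 0.0284
gripper_force: 30.0
```

Request:
{"op": "send_rows", "data": {
  "increments": [
    [[0, 0, 0, 0.01, -3], [0, 0, 0, 0.01, -1], [0, 0, 0, 0.01, 0], [0, 0, 0, 0.01, 0], [0, 0, 0, 0, 0], [0, 0, 0, 0, 0]]
  ]
}}

```text
time_s: 9.8
tcp_pos: [0.5379, -0.2926, 0.1316]
eef_rot: [[-0.992, -0.123, -0.002], [-0.123, 0.992, 0.001], [0.002, 0.001, -1.0]]
wrist_force: [-0.6, 0.0, -4.4]
finger_gap: 0.0288
gripper_force: 30.0
```

```bash
python3 -c "
from go import *
go(.5392,-.2922,.125,187.1); print(sense()['joint_pos'].round(2))
for n in ['scene','side']:
    im=read_camera(n); c=cam(n); u,v=proj(c,[sense()['tcp_pos']])[0].astype(int); print(n,u,v)
    q=im[max(0,v-75):v+75,max(0,u-100):u+100,::-1]; cv2.imwrite(f'pics/{n}1.png',q)
a=[cv2.resize(cv2.imread(f'pics/{n}1.png'),(780,290) if 0 else (400,300),interpolation=cv2.INTER_CUBIC) for n in ('scene','side')]
cv2.imwrite('pics/both1.png',np.hstack(a))"
```

```text
tcp [ 0.5379 -0.2926  0.1316] yaw -172.93 need tool d [-0.0013  0.0002  0.0066] turn -0.03 t 9.8 F [-0.6  0.  -4.4] gap 0.0288
[ 0.41  0.57 -0.01  1.94  0.01  0.63  2.09]
scene 211 250
side 294 140
```

View pics/both1.png

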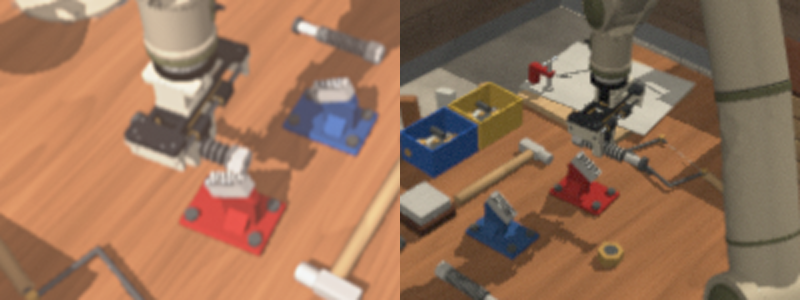

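Request:
{"op": "send_rows", "data": {
  "increments": [
    [[0, -0.0013, 0, 0.005, 0], [0, 0, 0, 0.005, 0], [0, 0, 0, 0.004, 0], [0, 0, 0, 0.004, 0], [0, 0, 0, 0.004, 0], [0, 0, 0, 0.004, 0], [0, 0, 0, 0, 0]]
  ]
}}

```text
time_s: 10.48
tcp_pos: [0.5397, -0.2927, 0.1062]
eef_rot: [[-0.992, -0.124, -0.0], [-0.124, 0.992, 0.0], [0.0, 0.0, -1.0]]
wrist_force: [-0.4, 0.2, -3.8]
finger_gap: 0.0287
gripper_force: 30.0
```

Request:
{"op": "send_rows", "data": {
  "increments": [
    [[0, 0, 0, 0.003, 0], [0, 0, 0, 0.003, 0], [0, 0, 0, 0.003, 0], [0, 0, 0, 0.003, 0], [0, 0, 0, 0.003, 0], [0, 0, 0, 0.003, 0], [0, 0, 0, 0.003, 0], [0, 0, 0, 0, 0]]
  ]
}}

```text
time_s: 11.15
tcp_pos: [0.5397, -0.2925, 0.0851]
eef_rot: [[-0.992, -0.124, -0.001], [-0.124, 0.992, 0.0], [0.001, 0.0, -1.0]]
wrist_force: [-1.4, -0.4, -4.4]
finger_gap: 0.0291
gripper_force: 30.0
```

Request:
{"op": "send_rows", "data": {
  "increments": [
    [[0, 0, 0, 0.002, 0], [0, 0, 0, 0.002, 0], [0, 0, 0, 0, 0]]
  ]
}}

```text
time_s: 11.4
tcp_pos: [0.5398, -0.2925, 0.0815]
eef_rot: [[-0.992, -0.124, -0.0], [-0.124, 0.992, 0.0], [0.0, 0.0, -1.0]]
wrist_force: [-1.9, 0.4, -2.9]
finger_gap: 0.0288
gripper_force: 30.0
```

```bash
cat > tilt2.py <<'E'
from h import *
def rows(th,d=.0058,a=.0132):
    p=camera_params('wrist'); M=np.array(p['mount']); K=np.array([[p['fx'],0,p['cx']],[0,p['fy'],p['cy']],[0,0,1.]]); R=M[:3,:3].T; c=(K,np.array([p['k1'],0,0,0.]),R,-R@M[:3,3]); th=np.radians(th)
    return proj(c,[[(d-s)*np.cos(th)+r*np.sin(th),0,-a-(s-d)*np.sin(th)-r*np.cos(th)] for s,r in [(-.095,.016),(-.085,.016),(-.05,.0095),(-.04,.015),(-.03,.015),(-.02,.015),(-.01,.015)]])[:,1]
def edges(name):
    im,_=load(name); g=im[:,252:262].mean((1,2)); dg=np.diff(cv2.GaussianBlur(g.astype(np.float32).reshape(-1,1),(0,0),1)[:,0]); k=[i for i in range(1,len(dg)-1) if abs(dg[i])>6 and abs(dg[i])>=abs(dg[i-1]) and abs(dg[i])>=abs(dg[i+1])]; print(name,[(i+.5,int(dg[i])) for i in k if i<310])
E
python3 -c "
from tilt2 import *
from go import *
snap('w5'); edges('w4'); edges('w5'); go(.5392,-.2922,.081,187.1)
for t in range(-10,46,5): print(t,rows(t).round(0))"
```

```text
11.4 [ 0.5398 -0.2925  0.0815]
w4 [(34.5, -11), (60.5, -6), (64.5, 43), (120.5, -15), (154.5, -30), (177.5, 27), (184.5, -22), (193.5, -6), (200.5, 27), (207.5, -21), (215.5, -6), (222.5, 27), (230.5, -22), (236.5, -6), (244.5, 27), (251.5, -23), (257.5, -6), (265.5, 27), (272.5, -21), (276.5, -6), (285.5, 27), (292.5, -16), (304.5, 46)]
w5 [(66.5, -10), (82.5, -9), (88.5, 38), (150.5, -18), (158.5, -18), (162.5, 36), (168.5, -37), (181.5, 32), (188.5, -36), (202.5, 33), (209.5, -35), (223.5, 35), (230.5, -37), (245.5, 25), (252.5, -22), (267.5, 26), (274.5, -21), (290.5, 29), (298.5, -23)]
tcp [ 0.5397 -0.2925  0.0816] yaw -172.88 need tool d [0.0004 0.0004 0.0006] turn 0.02 t 11.45 F [-1.3 -0.8 -3. ] gap 0.0288
-10 [ 39.  72. 164. 193. 215. 236. 256.]
-5 [ 35.  66. 158. 186. 209. 231. 251.]
0 [ 34.  63. 154. 180. 203. 226. 247.]
5 [ 35.  62. 150. 175. 198. 221. 243.]
10 [ 38.  63. 148. 171. 194. 217. 239.]
15 [ 43.  66. 147. 168. 191. 213. 236.]
20 [ 49.  70. 147. 166. 188. 210. 233.]
25 [ 56.  75. 148. 165. 186. 208. 230.]
30 [ 63.  81. 150. 165. 185. 206. 227.]
35 [ 72.  87. 152. 166. 185. 205. 225.]
40 [ 81.  95. 155. 167. 185. 204. 223.]
45 [ 90. 103. 159. 169. 186. 203. 222.]
```

The model fits very well: 0° in w4 and about 31.5° now, with d = 5.8 mm confirmed. Next I'll lift, move uphill and come down along the slope normal.

Request:
{"op": "send_rows", "data": {
  "increments": [
    [[0, 0, 0, -0.003, 0], [0, 0, 0, -0.006, 0], [0, 0, 0, -0.006, 0], [0, 0, 0, -0.006, 0], [0, 0, 0, -0.004, 0], [0, -0.004, 0, 0, 0], [0, -0.005, 0, 0, 0], [0, -0.005, 0.0004, 0, 0], [0, -0.005, 0, 0, 0], [0, -0.0025, 0, 0, 0], [0, 0, 0, 0, 0], [0, 0, 0, 0, 0]]
  ]
}}

```text
time_s: 12.45
tcp_pos: [0.5612, -0.2895, 0.1065]
eef_rot: [[-0.992, -0.124, -0.0], [-0.124, 0.992, 0.0], [0.0, 0.0, -1.0]]
wrist_force: [-0.2, -0.5, -4.6]
finger_gap: 0.0288
gripper_force: 30.0
```

```bash
python3 -c "
from tilt2 import *
from go import *
snap('w6'); edges('w6'); go(.5613,-.2894,.1032,187.1);go(.5688,-.2885,.0902,187.1)"
```

```text
12.45 [ 0.5612 -0.2895  0.1065]
w6 [(64.5, -12), (80.5, -9), (86.5, 41), (149.5, -18), (157.5, -19), (161.5, 42), (168.5, -37), (181.5, 33), (188.5, -37), (202.5, 33), (209.5, -37), (224.5, 38), (231.5, -40), (246.5, 26), (253.5, -23), (268.5, 28), (275.5, -22), (287.5, -7), (291.5, 31), (299.5, -25)]
tcp [ 0.5609 -0.2896  0.1066] yaw -172.89 need tool d [-0.0004  0.0001  0.0033] turn 0.01 t 12.5 F [-0.1 -0.9 -5.4] gap 0.0287
tcp [ 0.5609 -0.2896  0.1066] yaw -172.89 need tool d [-0.008   0.0001  0.0163] turn 0.01 t 12.5 F [-0.1 -0.9 -5.4] gap 0.0287
```

Request:
{"op": "send_rows", "data": {
  "increments": [
    [[0, -0.0005, 0, 0.0033, 0], [0, -0.00125, 0, 0.00217, 0], [0, -0.00125, 0, 0.00217, 0], [0, -0.00125, 0, 0.00217, 0], [0, -0.00125, 0, 0.00217, 0], [0, 0, 0, 0, 0]]
  ]
}}

```text
time_s: 13.0
tcp_pos: [0.5666, -0.2887, 0.0943]
eef_rot: [[-0.992, -0.124, -0.001], [-0.124, 0.992, 0.0], [0.001, 0.0, -1.0]]
wrist_force: [-0.3, 0.2, -4.9]
finger_gap: 0.0285
gripper_force: 30.0
```

Request:
{"op": "send_rows", "data": {
  "increments": [
    [[0, -0.0006, 0, 0.0011, 0], [0, -0.0006, 0, 0.0011, 0], [0, -0.0006, 0, 0.0011, 0], [0, -0.0006, 0, 0.0011, 0], [0, 0, 0, 0, 0], [0, 0, 0, 0, 0]]
  ]
}}

```text
time_s: 13.5
tcp_pos: [0.5684, -0.2885, 0.0904]
eef_rot: [[-0.992, -0.124, -0.001], [-0.124, 0.992, 0.0], [0.001, 0.0, -1.0]]
wrist_force: [-3.2, 1.1, -4.3]
finger_gap: 0.0285
gripper_force: 30.0
```

```bash
python3 -c "
from tilt2 import *
from go import *
snap('w7'); edges('w7'); go(.5688,-.2885,.0902,187.1)"
```

```text
13.5 [ 0.5684 -0.2885  0.0904]
w7 [(64.5, -11), (80.5, -9), (86.5, 40), (149.5, -19), (157.5, -19), (161.5, 41), (168.5, -37), (181.5, 33), (188.5, -37), (202.5, 35), (209.5, -38), (223.5, 35), (231.5, -36), (246.5, 25), (253.5, -22), (268.5, 28), (275.5, -24), (287.5, -6), (291.5, 30), (299.5, -23)]
tcp [ 0.5684 -0.2885  0.0903] yaw -172.89 need tool d [-0.0004 -0.0001  0.0001] turn 0.01 t 13.55 F [-4.2  0.7 -4.9] gap 0.0287
```

Request:
{"op": "send_rows", "data": {
  "increments": [
    [[0.33, 0, 0, 0, 0], [0.36, 0, 0, 0, 0], [0.4, 0, 0, 0, 0], [0.45, 0, 0, 0, 0], [0.5, 0, 0, 0, 0], [0.5, 0, 0, 0, 0]]
  ]
}}

```text
time_s: 14.05
tcp_pos: [0.5694, -0.2888, 0.0908]
eef_rot: [[-0.992, -0.124, 0.001], [-0.124, 0.992, -0.0], [-0.001, -0.001, -1.0]]
wrist_force: [0.1, 0.6, 0.4]
finger_gap: 0.0458
gripper_force: 0.0
```

```bash
python3 -c "
from tilt2 import *
from go import *
snap('w8'); edges('w8'); go(.5688,-.2885,.0902,187.1)"
```

```text
14.05 [ 0.5694 -0.2888  0.0908]
w8 [(58.5, -11), (74.5, -9), (80.5, 40), (143.5, -20), (150.5, -15), (154.5, 38), (161.5, -35), (174.5, 32), (181.5, -35), (194.5, 32), (201.5, -38), (215.5, 36), (222.5, -36), (230.5, -9), (237.5, 24), (244.5, -23), (259.5, 26), (267.5, -22), (282.5, 28), (290.5, -23), (302.5, -7), (306.5, 28)]
tcp [ 0.5693 -0.2888  0.0907] yaw -172.89 need tool d [0.0005 0.0003 0.0005] turn 0.01 t 14.1 F [ 0.1 -0.  -0.4] gap 0.0458
```

View pics/w8.png

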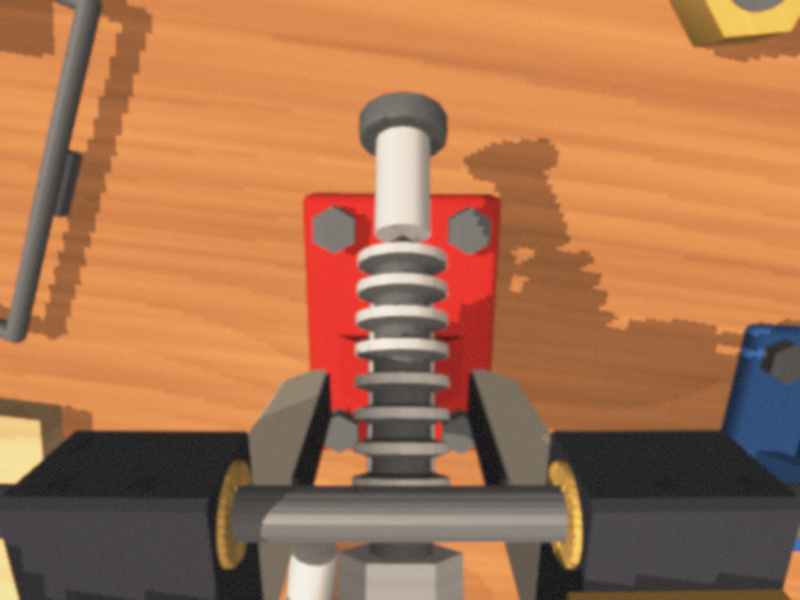

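The coarse spindle lies on the red gauge, with its pad at (402,120) and crests at rows 247, 278, 310 and 343. I'll check from the edges whether it is fully seated.

```bash
cat > seat.py <<'E'
from tilt2 import *
from scipy.optimize import least_squares
def seat(name,v,tcp,G):
    v=np.array(v); L=lambda q:(rows(q[0],q[1],q[2])-v)
    F=np.load('GF.npy')[G]; a=F[2]; hx=(tcp[0]-F[0])*np.cos(a)+(tcp[1]-F[1])*np.sin(a)
    for fix in (None,30):
        r=least_squares(lambda q:L(q if fix is None else [fix,*q]),[30,.005,.013] if fix is None else [.005,.013],x_scale=[1,1e-3,1e-3] if fix is None else [1e-3]*2)
        q=r.x if fix is None else [fix,*r.x]; z=tcp[2]+q[2]-.1
        gx=hx*np.cos(np.pi/6)+z*.5; gz=-hx*.5+z*np.cos(np.pi/6); t=np.radians(q[0]-30)
        print(name,'tilt',round(q[0],1),'d mm',round(q[1]*1e3,2),'a',round(q[2]*1e3,2),'-> thread mid local x,z mm',round((gx-q[1]*np.cos(t))*1e3,2),round((gz-q[1]*np.sin(t))*1e3,2),'res',r.fun.round(1))
E
python3 -c "
from seat import *
# crest row = mean of rising/falling edges
seat('w7',[64.5,81.5,149.5,165,185,206,227.5],[.5684,-.2885,.0904],0)
seat('w8',[58.5,75.5,143.5,158,178,198,219],[.5694,-.2888,.0908],0)"
```

```text
w7 tilt 32.2 d mm 6.89 a 17.53 -> thread mid local x,z mm 1.86 3.84 res [-0.  -0.3  0.6 -0.1  0.  -0.2 -0.1]
w7 tilt 30 d mm 5.45 a 11.81 -> thread mid local x,z mm 0.43 -0.84 res [-0.3 -0.2  0.6  0.3  0.3 -0.2 -0.5]
w8 tilt 30.3 d mm 9.12 a 11.71 -> thread mid local x,z mm -2.26 -1.11 res [ 0.1 -0.1 -0.   0.2 -0.2  0.1 -0. ]
w8 tilt 30 d mm 8.94 a 10.95 -> thread mid local x,z mm -2.46 -1.72 res [ 0.1 -0.1 -0.   0.2 -0.1  0.1 -0.1]
```

The fit shows the coarse spindle seated. It slid 2.9 mm downhill against the rib, which matches the groove slack, sank about 1 mm, and tilts 30°. I'll retreat upwards and go for the fine spindle.

Request:
{"op": "send_rows", "data": {
  "increments": [
    [[0.5, 0, 0, -0.01, 0], [0.5, 0, 0, -0.025, 0], [0.5, 0, 0, -0.03, 0], [0.7, 0, 0, -0.03, 0], [1, 0, 0, -0.02, 0], [1, -0.0028, 0.0383, 0, 0], [1, -0.0028, 0.0383, 0, 0], [1, -0.0028, 0.0383, 0, 0], [1, -0.0028, 0.0383, 0, 0], [1, -0.0028, 0.0383, 0, 0], [1, -0.0028, 0.0383, 0, 0], [1, -0.0028, 0.0383, 0, 0]]
  ]
}}

```text
time_s: 15.1
tcp_pos: [0.555, -0.0185, 0.2064]
eef_rot: [[-0.992, -0.124, 0.001], [-0.124, 0.992, 0.0], [-0.001, -0.0, -1.0]]
wrist_force: [1.6, 0.4, 0.6]
finger_gap: 0.0924
gripper_force: 0.0
```

Request:
{"op": "send_rows", "data": {
  "increments": [
    [[1, -0.0028, 0.0383, 0, 0], [1, -0.0028, 0.0383, 0, 0], [1, -0.0028, 0.0383, 0, 0], [1, 0, 0, 0.035, 4.9], [1, 0, 0, 0.035, 0], [1, 0, 0, 0.025, 0], [1, 0, 0, 0, 0], [1, 0, 0, 0, 0]]
  ]
}}

```text
time_s: 15.77
tcp_pos: [0.5489, 0.0948, 0.1104]
eef_rot: [[-0.999, -0.039, -0.002], [-0.039, 0.999, -0.001], [0.002, -0.001, -1.0]]
wrist_force: [-0.1, -0.9, 0.4]
finger_gap: 0.0928
gripper_force: 0.0
```

```bash
python3 -c "
from go import *
from crest import crest
go(.5495,.0945,.002,182.2); snap('w9'); crest('w9',(.5465,.0944),2.2)"
```

```text
tcp [0.5489 0.0948 0.1104] yaw -177.78 need tool d [-0.0008 -0.0002  0.1084] turn 0.02 t 15.77 F [-0.1 -0.9  0.4] gap 0.0928
15.7667 [0.5489 0.0948 0.1104]
crests mm [-45. -39. -33. -27. -21. -15.  -9.  -3.   3.   9.  15.  21.  27.  33.
  39.  45.]
lat at -0.03 edges -12.999999999999991 13.000000000000032
lat at 0 edges -13.499999999999991 13.000000000000032
lat at 0.03 edges -13.499999999999991 12.000000000000032
```

Request:
{"op": "send_rows", "data": {
  "increments": [
    [[1, -0.0008, -0.0003, 0.035, 0], [0.8, 0, 0, 0.035, 0], [0.7, 0, 0, 0.022, 0], [0.6, 0, 0, 0.01, 0], [0.6, 0, 0, 0.0055, 0], [0, 0, 0, 0, 0], [0, 0, 0, 0, 0], [0, 0, 0, 0, 0], [0, 0, 0, 0, 0], [0, 0, 0, 0, 0], [0, 0, 0, 0, 0], [0, 0, 0, 0, 0]]
  ]
}}

```text
time_s: 16.82
tcp_pos: [0.5505, 0.0947, 0.0035]
eef_rot: [[-0.999, -0.039, 0.001], [-0.039, 0.999, 0.0], [-0.001, 0.0, -1.0]]
wrist_force: [-0.6, 0.2, 6.9]
finger_gap: 0.0287
gripper_force: 30.0
```

Request:
{"op": "send_rows", "data": {
  "increments": [
    [[0, 0, 0, 0, 0], [0, 0, 0, 0, 0], [0, 0, 0, 0, 0]]
  ]
}}

```text
time_s: 17.07
tcp_pos: [0.5505, 0.0947, 0.0035]
eef_rot: [[-0.999, -0.039, 0.001], [-0.039, 0.999, 0.0], [-0.001, 0.0, -1.0]]
wrist_force: [-0.7, -0.1, 5.9]
finger_gap: 0.0287
gripper_force: 30.0
```

Request:
{"op": "send_rows", "data": {
  "increments": [
    [[0, 0, 0, -0.005, 0], [0, 0, 0, -0.01, 0], [0, 0, 0, -0.015, 0], [0, 0, 0, -0.025, 0], [0, 0, 0, -0.03, 0], [0, 0, 0, -0.03, 0], [0, 0, 0, -0.025, 0], [0, 0, 0, -0.015, 0], [0, 0, 0, -0.008, 0], [0, 0, 0, 0, 0]]
  ]
}}

```text
time_s: 17.9
tcp_pos: [0.5505, 0.0946, 0.1678]
eef_rot: [[-0.999, -0.038, 0.002], [-0.038, 0.999, 0.001], [-0.002, 0.0, -1.0]]
wrist_force: [0.6, -0.1, -6.1]
finger_gap: 0.0285
gripper_force: 30.0
```

Request:
{"op": "send_rows", "data": {
  "increments": [
    [[0, -0.001, -0.009, 0, 0], [0, -0.0022, -0.02, 0, 0], [0, -0.0033, -0.03, 0, 0], [0, -0.0036, -0.0331, 0, 0], [0, -0.0033, -0.03, 0, 0], [0, -0.0025, -0.0225, 0, 0], [0, -0.0015, -0.014, 0, 0], [0, -0.0008, -0.007, 0, -1.6], [0, 0, 0, 0, 0], [0, 0, 0, 0, 0]]
  ]
}}

```text
time_s: 18.73
tcp_pos: [0.5741, -0.07, 0.1649]
eef_rot: [[-0.998, -0.065, -0.002], [-0.065, 0.998, 0.001], [0.002, 0.001, -1.0]]
wrist_force: [-0.8, 0.0, -4.9]
finger_gap: 0.0287
gripper_force: 30.0
```

```bash
python3 -c "
from go import *
from tilt2 import *
go(.5751,-.0701,.1195,183.84); snap('w10'); edges('w10'); print(sense()['joint_pos'].round(2))
import seat
def rows2(th,d=.004,a=.0125,r=(-.045,-.039,-.033,-.027)):
    pass
"
```

```text
tcp [ 0.5741 -0.07    0.1649] yaw -176.25 need tool d [-0.0011 -0.0002  0.0454] turn -0.09 t 18.73 F [-0.8  0.  -4.9] gap 0.0287
18.7333 [ 0.5741 -0.07    0.1649]
w10 [(39.5, -8), (65.5, -6), (69.5, 40), (158.5, -46), (170.5, 43), (175.5, -30), (180.5, -11), (184.5, 44), (189.5, -31), (194.5, -12), (198.5, 44), (203.5, -31), (207.5, -12), (211.5, 44), (216.5, -33), (220.5, -12), (225.5, 42), (229.5, -41), (238.5, 28), (242.5, -23), (250.5, 29), (255.5, -22), (263.5, 27), (267.5, -24), (275.5, 27), (279.5, -24), (286.5, 28), (291.5, -25), (298.5, 27), (302.5, -26)]
[ 0.04  0.49 -0.02  1.99  0.02  0.66  1.64]
```

Request:
{"op": "send_rows", "data": {
  "increments": [
    [[0, -0.001, -0.0002, 0.01, 0], [0, 0, 0, 0.015, 0], [0, 0, 0, 0.01, 0], [0, 0, 0, 0.008, 0], [0, 0, 0, 0.005, 0], [0, 0, 0, 0.004, 0], [0, 0, 0, 0.004, 0], [0, 0, 0, 0.004, 0], [0, 0, 0, 0.004, 0], [0, 0, 0, 0, 0]]
  ]
}}

```text
time_s: 19.62
tcp_pos: [0.5758, -0.0704, 0.1016]
eef_rot: [[-0.998, -0.066, 0.0], [-0.066, 0.998, -0.0], [-0.0, -0.0, -1.0]]
wrist_force: [0.3, 0.9, -3.7]
finger_gap: 0.0282
gripper_force: 30.0
```

Request:
{"op": "send_rows", "data": {
  "increments": [
    [[0, 0, 0, 0.003, 0], [0, 0, 0, 0.003, 0], [0, 0, 0, 0.003, 0], [0, 0, 0, 0.003, 0], [0, 0, 0, 0.003, 0], [0, 0, 0, 0.003, 0], [0, 0, 0, 0.0025, 0], [0, 0, 0, 0, 0]]
  ]
}}

```text
time_s: 20.28
tcp_pos: [0.5755, -0.0701, 0.0808]
eef_rot: [[-0.998, -0.067, -0.001], [-0.067, 0.998, 0.0], [0.001, 0.0, -1.0]]
wrist_force: [-1.1, -0.4, -3.3]
finger_gap: 0.0287
gripper_force: 30.0
```

```bash
cat > seatf.py <<'E'
from seat import *
import tilt2
def rowsf(th,d=.004,a=.0125):
    p=camera_params('wrist'); M=np.array(p['mount']); K=np.array([[p['fx'],0,p['cx']],[0,p['fy'],p['cy']],[0,0,1.]]); R=M[:3,:3].T; c=(K,np.array([p['k1'],0,0,0.]),R,-R@M[:3,3]); th=np.radians(th)
    return proj(c,[[(d-s)*np.cos(th)+r*np.sin(th),0,-a-(s-d)*np.sin(th)-r*np.cos(th)] for s,r in [(-.095,.016),(-.085,.016),(-.05,.0095)]+[(x/1000,.015) for x in (-45,-39,-33,-27,-21)]])[:,1]
import seat as S; S.rows=rowsf
E
python3 -c "
from go import *
from seatf import *
go(.5751,-.0701,.0795,183.84); snap('w11'); edges('w11')
for t in (0,20,25,30,32,35): print(t,rowsf(t).round(1))"
```

```text
tcp [ 0.5755 -0.0701  0.0808] yaw -176.18 need tool d [0.0004 0.0001 0.0013] turn -0.02 t 20.28 F [-1.1 -0.4 -3.3] gap 0.0287
20.2833 [ 0.5755 -0.0701  0.0808]
w11 [(66.5, -12), (82.5, -9), (88.5, 39), (152.5, -18), (156.5, 16), (160.5, -36), (168.5, 33), (172.5, -35), (180.5, 33), (184.5, -36), (192.5, 32), (196.5, -36), (205.5, 30), (209.5, -36), (217.5, 35), (222.5, -42), (230.5, 22), (235.5, -23), (244.5, 23), (248.5, -24), (257.5, 25), (261.5, -24), (271.5, 26), (275.5, -24), (284.5, 26), (289.5, -24), (299.5, 27), (303.5, -25), (309.5, -6)]
0 [ 39.4  68.2 157.6 172.  186.1 200.  213.6 226.8]
20 [ 52.7  73.4 150.9 159.3 172.3 185.4 198.6 211.8]
25 [ 59.2  78.2 151.6 158.6 171.  183.6 196.4 209.3]
30 [ 66.6  83.8 153.1 158.7 170.5 182.5 194.8 207.3]
32 [ 69.8  86.3 153.9 158.9 170.5 182.3 194.3 206.6]
35 [ 74.7  90.2 155.3 159.6 170.7 182.1 193.8 205.8]
```

Tilt is 30.0° and d is 4.0 mm. Next I'll lift, move uphill and lay it in.

Request:
{"op": "send_rows", "data": {
  "increments": [
    [[0, 0, 0, -0.003, 0], [0, 0, 0, -0.006, 0], [0, 0, 0, -0.006, 0], [0, 0, 0, -0.006, 0], [0, 0, 0, -0.005, 0], [0, -0.004, 0, 0, 0], [0, -0.005, 0, 0, 0], [0, -0.005, 0, 0, 0], [0, -0.004, 0, 0, 0], [0, -0.0025, 0, 0, 0], [0, 0, 0, 0, 0], [0, 0, 0, 0, 0]]
  ]
}}

```text
time_s: 21.33
tcp_pos: [0.5961, -0.0689, 0.1071]
eef_rot: [[-0.998, -0.067, -0.001], [-0.067, 0.998, 0.0], [0.001, 0.0, -1.0]]
wrist_force: [-0.1, -0.7, -6.3]
finger_gap: 0.0284
gripper_force: 30.0
```

```bash
python3 -c "
from go import *
from tilt2 import edges
go(.5960,-.0687,.1029,183.84); go(.6035,-.0682,.0899,183.84); snap('w12'); edges('w12')"
```

```text
tcp [ 0.5961 -0.0689  0.1071] yaw -176.18 need tool d [0.0001 0.0002 0.0042] turn -0.02 t 21.33 F [-0.1 -0.7 -6.3] gap 0.0284
tcp [ 0.5961 -0.0689  0.1071] yaw -176.18 need tool d [-0.0074  0.0002  0.0172] turn -0.02 t 21.33 F [-0.1 -0.7 -6.3] gap 0.0284
21.3333 [ 0.5961 -0.0689  0.1071]
w12 [(64.5, -12), (80.5, -10), (86.5, 42), (152.5, -19), (156.5, 18), (160.5, -37), (168.5, 32), (172.5, -37), (180.5, 35), (184.5, -37), (193.5, 33), (197.5, -37), (205.5, 33), (210.5, -36), (218.5, 33), (223.5, -41), (232.5, 25), (236.5, -24), (245.5, 25), (249.5, -25), (258.5, 27), (262.5, -24), (272.5, 28), (276.5, -27), (286.5, 28), (290.5, -26), (300.5, 30), (304.5, -25), (309.5, -6)]
```

Request:
{"op": "send_rows", "data": {
  "increments": [
    [[0, 0, 0.0002, 0.0042, 0], [0, -0.00125, 0, 0.00217, 0], [0, -0.00125, 0, 0.00217, 0], [0, -0.00125, 0, 0.00217, 0], [0, -0.00125, 0, 0.00217, 0], [0, 0, 0, 0, 0]]
  ]
}}

```text
time_s: 21.88
tcp_pos: [0.6013, -0.0683, 0.094]
eef_rot: [[-0.998, -0.067, -0.0], [-0.067, 0.998, 0.0], [0.0, 0.0, -1.0]]
wrist_force: [-0.1, -0.2, -4.7]
finger_gap: 0.0283
gripper_force: 30.0
```

Request:
{"op": "send_rows", "data": {
  "increments": [
    [[0, -0.0006, 0, 0.0011, 0], [0, -0.0006, 0, 0.0011, 0], [0, -0.0006, 0, 0.0011, 0], [0, -0.0006, 0, 0.0011, 0], [0, 0, 0, 0, 0], [0, 0, 0, 0, 0]]
  ]
}}

```text
time_s: 22.38
tcp_pos: [0.6035, -0.0681, 0.0902]
eef_rot: [[-0.998, -0.067, -0.0], [-0.067, 0.998, 0.0], [0.0, 0.0, -1.0]]
wrist_force: [-1.3, 1.5, -3.2]
finger_gap: 0.0286
gripper_force: 30.0
```

```bash
python3 -c "
from go import *
from tilt2 import edges
go(.6035,-.0682,.0899,183.84); snap('w13'); edges('w13')"
```

```text
tcp [ 0.6035 -0.0681  0.0902] yaw -176.18 need tool d [-0.     -0.0001  0.0003] turn -0.02 t 22.38 F [-1.3  1.5 -3.2] gap 0.0286
22.3833 [ 0.6035 -0.0681  0.0902]
w13 [(65.5, -12), (81.5, -10), (87.5, 41), (152.5, -19), (156.5, 17), (160.5, -36), (168.5, 30), (172.5, -37), (180.5, 34), (184.5, -37), (192.5, 35), (197.5, -35), (205.5, 36), (209.5, -36), (218.5, 35), (222.5, -42), (231.5, 24), (235.5, -26), (244.5, 25), (248.5, -24), (258.5, 26), (262.5, -25), (271.5, 28), (276.5, -23), (285.5, 29), (289.5, -24), (299.5, 31), (304.5, -24), (309.5, -6)]
```

Request:
{"op": "send_rows", "data": {
  "increments": [
    [[0, -0.0003, 0, 0.0005, 0], [0, -0.0003, 0, 0.0005, 0], [0, 0, 0, 0, 0], [0, 0, 0, 0, 0]]
  ]
}}

```text
time_s: 22.77
tcp_pos: [0.6037, -0.0682, 0.0893]
eef_rot: [[-0.998, -0.066, -0.001], [-0.066, 0.998, 0.0], [0.001, 0.0, -1.0]]
wrist_force: [-5.0, 1.1, 0.5]
finger_gap: 0.0282
gripper_force: 30.0
```

Request:
{"op": "send_rows", "data": {
  "increments": [
    [[0.33, 0, 0, 0, 0], [0.36, 0, 0, 0, 0], [0.4, 0, 0, 0, 0], [0.45, 0, 0, 0, 0], [0.5, 0, 0, 0, 0], [0.5, 0, 0, 0, 0]]
  ]
}}

```text
time_s: 23.27
tcp_pos: [0.6045, -0.0683, 0.0893]
eef_rot: [[-0.998, -0.066, 0.001], [-0.066, 0.998, -0.0], [-0.001, -0.0, -1.0]]
wrist_force: [-1.0, -0.3, 0.3]
finger_gap: 0.0461
gripper_force: 0.0
```

```bash
python3 -c "
from go import *
from tilt2 import edges
from seatf import seat
go(.6035,-.0682,.0899,183.84); snap('w14'); edges('w14'); t=sense()['tcp_pos']
seat('w13',[65.5,82.5,152.5,158.5,170.5,182.5,194.75,207.5],[.6035,-.0681,.0902],1)"
```

```text
tcp [ 0.6045 -0.0683  0.0893] yaw -176.19 need tool d [ 0.001   0.0002 -0.0006] turn -0.03 t 23.27 F [-1.  -0.3  0.3] gap 0.0461
23.2667 [ 0.6045 -0.0683  0.0893]
w14 [(63.5, -12), (79.5, -8), (86.5, 38), (148.5, -15), (152.5, 15), (156.5, -35), (163.5, 32), (168.5, -35), (176.5, 32), (180.5, -35), (188.5, 31), (192.5, -36), (200.5, 32), (204.5, -35), (213.5, 37), (217.5, -38), (226.5, 22), (230.5, -24), (239.5, 23), (243.5, -24), (252.5, 23), (257.5, -22), (266.5, 25), (270.5, -24), (280.5, 26), (284.5, -25), (294.5, 28), (298.5, -24), (308.5, 15)]
w13 tilt 29.4 d mm 4.19 a 13.03 -> thread mid local x,z mm 0.98 0.79 res [-0.2  0.2  0.2 -0.1 -0.1  0.   0.1 -0.1]
w13 tilt 30 d mm 4.54 a 14.55 -> thread mid local x,z mm 1.39 2.06 res [-0.2  0.2  0.2 -0.2 -0.2 -0.   0.1 -0. ]
```

```bash
python3 -c "
from seatf import seat
seat('w14',[63.5,80.5,148.5,154.5,166,178.5,190.5,202.5],[.6045,-.0683,.0893],1)"
```

```text
w14 tilt 29.5 d mm 5.69 a 10.28 -> thread mid local x,z mm -1.5 -2.86 res [-0.2 -0.1  0.6  0.1  0.3 -0.4 -0.3  0. ]
w14 tilt 30 d mm 6.0 a 11.64 -> thread mid local x,z mm -1.12 -1.73 res [-0.1 -0.1  0.6  0.   0.2 -0.4 -0.3  0.1]
```

Request:
{"op": "send_rows", "data": {
  "increments": [
    [[0.5, 0, 0, -0.01, 0], [0.5, 0, 0, -0.025, 0], [0.5, 0, 0, -0.03, 0], [0.7, 0, 0, -0.035, 0], [1, 0, 0, -0.035, 0], [1, 0, 0, -0.035, 0], [1, 0, 0, -0.035, 0], [1, 0.01, -0.03, -0.02, 0], [1, 0.01, -0.03, 0, 0], [1, 0.01, -0.03, 0, 0], [1, 0, 0, 0, 0], [1, 0, 0, 0, 0]]
  ]
}}

```text
time_s: 24.32
tcp_pos: [0.5794, -0.1621, 0.3152]
eef_rot: [[-0.998, -0.063, 0.001], [-0.063, 0.998, -0.001], [-0.001, -0.001, -1.0]]
wrist_force: [0.3, 0.7, 0.2]
finger_gap: 0.0928
gripper_force: 0.0
```

```bash
python3 - <<'E'
from h import *
snap('w15'); im,c=load('w15')
G=np.load('GF.npy'); o=[]
# predicted seated outline for each: print pixel of key points, build crops
from fit import frame
for i,n in enumerate(('red','blue')):
    F,og=frame(G[i]); q=proj(c,[og+F@[x,0,0] for x in (-.1,.08)]); u,v=q.mean(0).astype(int); print(n,q.round(0))
    cr=im[max(0,v-75):v+75,max(0,u-65):u+65,::-1]; o.append(cv2.resize(cr,None,fx=3,fy=3,interpolation=cv2.INTER_CUBIC))
h=max(a.shape[0] for a in o); o=[cv2.copyMakeBorder(a,0,h-a.shape[0],0,0,cv2.BORDER_CONSTANT) for a in o]
cv2.imwrite('pics/end.png',np.hstack(o)); print(np.hstack(o).shape)
E
```

```text
24.3167 [ 0.5794 -0.1621  0.3152]
red [[144.  69.]
 [139. 219.]]
blue [[331. 112.]
 [340. 263.]]
(450, 780, 3)
```

View pics/end.png

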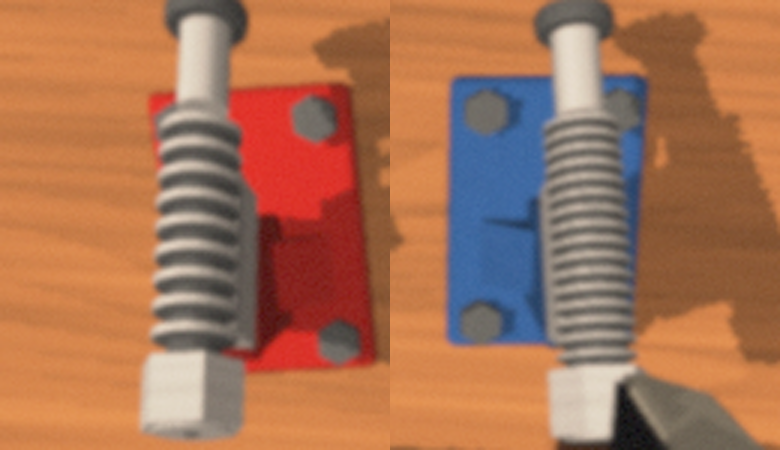

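Both spindles lie centred on their gauges, head uphill, with matching seated depths (-1.7 mm on both in the same model). I'm handing the job in.

```bash
python3 -c "
from cell import close_job
print(close_job())"
```

```text
the job is handed in; nothing more can be done
None
```

I laid the coarse spindle on the red gauge and the fine one on the blue gauge. Both are head uphill and centred, and by my camera fit fully seated; I handed the job in at about 24 s of the 56 s allowed, with no verdict shown.

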